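# Get the sample jar out from behind the reagent bottles and onto the balance

## Robot

A 6-joint arm with a two-finger parallel gripper is mounted at the origin on the work surface. World frame = base frame: x ahead of the robot, y to its left, z up, the work surface at z = 0. Lengths are in mm, angles in rad, forces in N, time in s.
With the tool pointing down it reaches from about 400 to 925 mm from the base axis. Payload 12.5 kg.
Tool frame: the origin (TCP) lies midway between the tips of the shut fingers; the grasp point (between the pads) lies 19 mm behind it; z points along the fingers, y is the line along which they close (so a half turn about z gives the same grasp; the last joint's range is limited). The gripper opens to 95 mm and grips with 3 to 60 N. Pads are 20 mm wide; open, the fingers measure 119 mm over their backs; the gripper's body (75 mm by 180 mm) begins 59 mm behind the grasp point.
Start: joints at [1.009, 0.491, 1.559, -0, 1.092, -0.106], TCP at [275.1, 561.219, 214.661] pointing down, gripper open.
Joint ranges: [-3.1, 3.1], [-0.84, 2.19], [0.05, 2.79], [-1.13, 4.28], [0.06, 2.93], [-2.69, 2.69]. Speed limits (rad/s): [2.22, 2.22, 2.79, 3.14, 3.14, 3.14].

## Interface

Orientations are given as [roll, pitch, yaw] about the fixed x, y, z axes, in that order (R = Rz(yaw) Ry(pitch) Rx(roll)).
In Python, from cell import env gives the robot as it stands.
- The arm moves only by the tool arm_command, never from a script. Its argument "targets" is a list of rows, each a list of 5 numbers: the shift along the tool's x, y, z in mm, then the turn about the tool's z in degrees, then the opening, from 0 (shut) to 1 (fully open). In form: [[tx, ty, tz, roll, fingers], ...]. A call has 1 to 5 rows; each row is the pose to reach, as a shift and turn from the pose commanded when the call began, along the tool's axes at that moment; what a row does not reach only later rows make up. A row lasts 1/10 s, in which the tool goes at most 50 mm and 8.59 degrees, less where a joint would pass 70% of its speed; a pose out of reach is approached as far as the arm can. A call with a gripper value outside its range is refused whole. The fingers move at their own pace and stop on an object; the grip force is fixed at half the most. Time passes only in rows, so rows that repeat a pose let the fingers close. It gives the time, the measured TCP pose, the force, the opening and the grip force at its end, in the units of the state.
- env.state(): the state, without advancing time (a new reading comes with each control period).
- env.read_camera(name): name is "scene" or "top" or "wrist"; returns a dict with "frame" (384x512x3 uint8, red, green, blue), "vertical_fov" (degrees; the focal length in pixels is half the picture's height over the tangent of half this angle, whatever the lens; pixels are square), "cx", "cy" (the principal point, pixels), "k1" (the pictures are not rectified: a ray, as slopes to the right and down, at radius r is drawn at 1 + k1 r^2 times it, then the intrinsics apply), "world_from_camera" (4x4, takes a point from camera to world coordinates); the wrist camera has in their place "hand_eye" (4x4, takes a point from camera to tool coordinates, whose origin is the TCP and whose axes are the flange's). Camera axes: x right, y down, z forward; pixel columns grow to the right and rows downward; lengths in mm; the calibration is good to about 2 mm. A picture is of the moment at which its call begins: read the wrist's pose just before it. There is no depth.
- env.job_done(): hands the job in; it is judged then, once.
The state is a dict: "t": time; "joints": joint angles; "qvel": joint speeds; "tau": joint torques, N m; "eef_pos": TCP position; "tcp_rot": TCP orientation; "ft_force": force on the tool from outside, world axes, zero at the start; "moment": the same for the moment, N m; "opening": opening from 0.0 (shut) to 1.0 (fully open); "grip_force": force on a finger pad.
Only numpy, scipy, OpenCV 4.12 (cv2) and the standard library are available. Lean on these libraries where they do the work, as an engineer would, in place of code of your own. Each camera call takes 0.05 s, during which the arm holds its last target. There are 200 camera calls.

## Task

The red-lidded sample jar at the back of the white reagent rack is needed on the balance, but three amber bottles stand in the way: first move all three into the steel side tray, then set the jar in the middle of the balance pan, and only after that put the bottles back on the rack, each standing centred on the round mat of its own cap colour. Keep the bottles and the jar upright throughout and do not disturb the glass beaker.

Things in the scene. Friction and masses are not known exactly. Their poses are not given: they have to be found in the camera images.
- bottle_blue_center (a point): Small amber lab bottle with a blue screw cap and a paper label, 105 mm tall, 0.18 kg: a straight round body 54 mm across from the foot up to 72 mm, then a shoulder and a cap 36 mm across. This point is its centre, 52.5 mm above its underside; its z axis points up.
- bottle_green_center (a point): Small amber lab bottle with a green screw cap and a paper label, 105 mm tall, 0.18 kg: a straight round body 54 mm across from the foot up to 72 mm, then a shoulder and a cap 36 mm across. This point is its centre, 52.5 mm above its underside; its z axis points up.
- bottle_yellow_center (a point): Small amber lab bottle with a yellow screw cap and a paper label, 105 mm tall, 0.18 kg: a straight round body 54 mm across from the foot up to 72 mm, then a shoulder and a cap 36 mm across. This point is its centre, 52.5 mm above its underside; its z axis points up.
- jar_center (a point): The sample jar: white, round, 50 mm across and 50 mm tall (0.09 kg), with a red lid. It stands on the white rack itself (surface 12 mm above the table), at the back of it, with a bottle 75 mm in front of it (towards the robot) and one about 66 mm to each side, centre to centre; a rim of the rack 18 mm high runs 50 mm behind its centre. This point is its centre, 25 mm above its underside; its z axis points up.
- mat_blue: Flat blue round mat, 72 mm across and 3 mm thick, fixed on the white rack: the place of the bottle with the blue cap (at the start any of the three bottles stands on it). Origin at the centre of its underside, 12 mm above the table; its top is 15 mm above the table. The three mats lie round the jar: the two either side of it are 128 mm apart, the front one 88 mm from each of those.
- mat_green: Flat green round mat, 72 mm across and 3 mm thick, fixed on the white rack: the place of the bottle with the green cap (at the start any of the three bottles stands on it). Origin at the centre of its underside, 12 mm above the table; its top is 15 mm above the table. The three mats lie round the jar: the two either side of it are 128 mm apart, the front one 88 mm from each of those.
- mat_yellow: Flat yellow round mat, 72 mm across and 3 mm thick, fixed on the white rack: the place of the bottle with the yellow cap (at the start any of the three bottles stands on it). Origin at the centre of its underside, 12 mm above the table; its top is 15 mm above the table. The three mats lie round the jar: the two either side of it are 128 mm apart, the front one 88 mm from each of those.
- side_tray: The side area: an empty steel tray with a low edge, 300 mm (its x) by 130 mm (its y) outside, edge 15 mm high, walls and floor 4 mm thick, fixed on the bench left or right of the rack. Origin at the centre of its underside, on the bench. It takes the three bottles in a row along its x axis.
- balance_pan (a point): Round steel pan of the white laboratory balance, 116 mm across, rigid, on the other side of the rack from the tray. This point is the centre of the pan's top face, 70 mm above the bench; the balance's housing below is at most 57 mm high.
- beaker_center (a point): Empty glass beaker, a bystander that must be left alone: 64 mm across, 75 mm tall, loose, standing on the bench just behind the rack (beyond it, seen from the robot). This point is its centre, 37.5 mm above its underside.

How it is judged (in metres and radians):
On the way, in this order (a step that is already met when the one before it is completed fails the run):
1. all three bottles stand released and upright in the side tray (x of bottle_blue_center in the frame of side_tray between -0.13 and 0.13 m and y of bottle_blue_center in the frame of side_tray between -0.05 and 0.05 m and height (world z) of each of bottle_blue_center, bottle_green_center, bottle_yellow_center below 0.065 m and angle between each of bottle_blue_center, bottle_green_center, bottle_yellow_center's own z axis and vertical below 0.12 rad and linear speed of each of bottle_blue, bottle_green, bottle_yellow below 0.03 m/s and angular speed of each of bottle_blue, bottle_green, bottle_yellow below 0.3 rad/s and contact force between each of bottle_blue, bottle_green, bottle_yellow and the fingers below 0.05 N and x of bottle_green_center in the frame of side_tray between -0.13 and 0.13 m and y of bottle_green_center in the frame of side_tray between -0.05 and 0.05 m and x of bottle_yellow_center in the frame of side_tray between -0.13 and 0.13 m and y of bottle_yellow_center in the frame of side_tray between -0.05 and 0.05 m), for 0.2 s.
2. the jar stands released in the middle of the balance pan while all three bottles are in the side tray (all of step 1 and horizontal distance between jar_center and balance_pan below 0.015 m and z of jar_center in the frame of balance_pan between 0.017 and 0.033 m and angle between jar_center's own z axis and vertical below 0.12 rad and linear speed of jar below 0.03 m/s and angular speed of jar below 0.3 rad/s and contact force between jar and the fingers below 0.05 N), for 0.2 s.
At the end, for the whole second after the job is handed in: The jar stands upright on the balance pan within 15 mm of its centre, and each bottle stands upright on the mat of its cap colour within 14 mm of the mat's centre; all are released and at rest (horizontal distance between jar_center and balance_pan below 0.015 m and z of jar_center in the frame of balance_pan between 0.017 and 0.033 m and angle between each of jar_center, bottle_blue_center, bottle_green_center, bottle_yellow_center's own z axis and vertical below 0.12 rad and linear speed of each of jar, bottle_blue, bottle_green, bottle_yellow below 0.03 m/s and angular speed of each of jar, bottle_blue, bottle_green, bottle_yellow below 0.3 rad/s and contact force between each of jar, bottle_blue, bottle_green, bottle_yellow and the fingers below 0.05 N and horizontal distance between bottle_blue_center and mat_blue below 0.014 m and z of bottle_blue_center in the frame of mat_blue between 0.049 and 0.062 m and horizontal distance between bottle_green_center and mat_green below 0.014 m and z of bottle_green_center in the frame of mat_green between 0.049 and 0.062 m and horizontal distance between bottle_yellow_center and mat_yellow below 0.014 m and z of bottle_yellow_center in the frame of mat_yellow between 0.049 and 0.062 m); the robot touches nothing.
It fails at once if a bottle or the jar is tipped by more than 0.5 rad (angle between any of bottle_blue_center, bottle_green_center, bottle_yellow_center, jar_center's own z axis and vertical above 0.5 rad).
It fails at once if the beaker is moved by more than 15 mm (distance of beaker_center from where it was at the start of the episode above 0.015 m).
It also fails if it takes over 138 s, if anything falls off the work surface, if the arm or the gripper's body presses on something with over 40 N, if the wrist force passes 120 N, or if a joint passes its speed limit or range.

## Working session

There is one attempt and no reset: what is moved stays moved. The work goes in short steps, Python scripts to look and compute and a tool call to move; the robot and the scene stay as the last step left them, time stands still between calls to the robot, and variables do not carry over. Pictures are saved under pics/ and viewed, at most 14 in all, crops included, and the job is handed in when it is done.

Besides the shell and the picture viewer there is one more tool, called after "Request:" as name(argument=value, ...) on one line, values as JSON. arm_command: Moves the arm, as the interface text tells. Its arguments: {"type":"object","properties":{"targets":{"type":"array","items":{"type":"array","items":{"type":"number"}}}},"required":["targets"]}

```bash
mkdir -p pics; cat > h.py <<'E'
import numpy as np, cv2
from cell import env
from scipy.spatial.transform import Rotation as R
def cam(n):
    s=env.state(); c=env.read_camera(n)
    if n=="wrist":
        T=np.eye(4); T[:3,:3]=R.from_euler('xyz',s['tcp_rot']).as_matrix(); T[:3,3]=s['eef_pos']
        c['T']=T@np.array(c['hand_eye'])
    else: c['T']=np.array(c['world_from_camera'])
    return c
def ray(c,u,v):
    f=c['frame'].shape[0]/2/np.tan(np.radians(c['vertical_fov'])/2)
    d=np.array([(u-c['cx'])/f,(v-c['cy'])/f]); p=d.copy()
    for _ in range(20): p=d/(1+c['k1']*(p@p))
    T=c['T']; return T[:3,3],T[:3,:3]@np.array([p[0],p[1],1])
def onz(c,u,v,z):
    o,d=ray(c,u,v); return (o+d*(z-o[2])/d[2])
def save(c,n): cv2.imwrite(f'pics/{n}.png',c['frame'][:,:,::-1])
E
python3 - <<'E'
from h import *
s=env.state(); print({k:np.round(v,3) for k,v in s.items()})
for n in("top","scene","wrist"):
    c=cam(n); save(c,n+'0'); print(n,c['vertical_fov'],c['cx'],c['cy'],c['k1'],np.round(c['T'],2).tolist())
a=cv2.imread('pics/top0.png');cv2.imwrite('pics/t.png',cv2.resize(a,(800,600)))
E
```

```text
{'t': np.float64(0.0), 'joints': array([ 1.009,  0.492,  1.559, -0.   ,  1.092, -0.106]), 'qvel': array([ 0.   , -0.001,  0.002, -0.   ,  0.001,  0.001]), 'tau': array([-2.0000e-03, -6.1265e+01, -2.5817e+01,  6.9000e-02,  4.8000e-02,
       -0.0000e+00]), 'eef_pos': array([274.967, 560.978, 214.025]), 'tcp_rot': array([-3.14 , -0.   ,  2.686]), 'ft_force': array([-0.05 ,  0.093, -0.131]), 'moment': array([ 0.01 ,  0.019, -0.016]), 'grip_force': np.float64(0.0), 'opening': np.float64(1.005)}
top 51.99758316329894 252.18475036009932 189.72872042402233 -0.02675493069938342 [[0.0, -0.99, 0.16, 423.59], [-1.0, -0.01, -0.02, 9.4], [0.02, -0.16, -0.99, 1006.66], [0.0, 0.0, 0.0, 1.0]]
scene 46.15449847600597 254.67649222129566 188.8463884114917 -0.17662005192365368 [[-0.41, 0.5, -0.76, 1367.3], [0.91, 0.2, -0.36, 372.72], [-0.02, -0.84, -0.54, 619.66], [0.0, 0.0, 0.0, 1.0]]
wrist 65.34648752393765 258.1206502859363 194.86840397644025 -0.035925981250577145 [[0.44, 0.86, 0.26, 199.69], [0.9, -0.42, -0.13, 597.72], [-0.0, 0.29, -0.96, 384.64], [0.0, 0.0, 0.0, 1.0]]
```

View pics/top0.png

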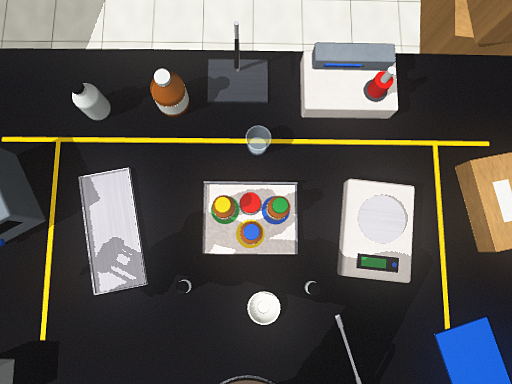

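View pics/scene0.png

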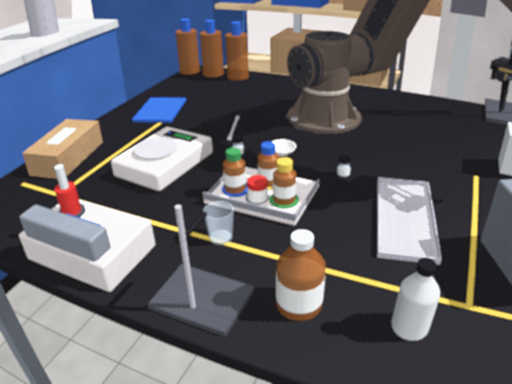

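The top view shows the rack at about (250,218). The yellow bottle at (222,205) stands on the green mat, the green bottle at (280,206) on the blue mat, and the blue bottle at (250,232) on the yellow mat. The jar is at (250,203), the tray on the left at (112,230), the pan on the right at (382,218) and the beaker at (258,138).

```bash
cat >> h.py <<'E'
def blobs(c,hue,box,smin=130,vmin=90,amin=30):
    h=cv2.cvtColor(c['frame'],cv2.COLOR_RGB2HSV); lo,hi=hue
    H=h[:,:,0].astype(int); m=((H>=lo)&(H<=hi)) if lo<=hi else ((H>=lo)|(H<=hi))
    m&=(h[:,:,1]>smin)&(h[:,:,2]>vmin); k=np.zeros_like(m); x0,y0,x1,y1=box; k[y0:y1,x0:x1]=1; m&=k
    n,l,s,ce=cv2.connectedComponentsWithStats(m.astype(np.uint8))
    return [(int(s[i,4]),s[i,:4].tolist(),ce[i].round(1)) for i in range(1,n) if s[i,4]>=amin]
E
python3 - <<'E'
from h import *
c=cam("top"); B=(200,180,300,256)
for n,h,z in(("blue",(100,125),120),("green",(50,85),120),("yellow",(22,34),120),("red",(172,6),62)):
    for a,b,ce in blobs(c,h,B): print(n,a,b,ce,onz(c,b[0]+(b[2]-1)/2,b[1]+(b[3]-1)/2,z).round(1))
g=cv2.cvtColor(c['frame'],cv2.COLOR_RGB2GRAY)
for nm,box,z in(("tray",(70,160,155,300),15),("rack",(195,175,305,260),20)):
    x0,y0,x1,y1=box; m=(g[y0:y1,x0:x1]>70).astype(np.uint8)
    m=cv2.morphologyEx(m,cv2.MORPH_CLOSE,np.ones((9,9)))
    ct=max(cv2.findContours(m,0,2)[0],key=cv2.contourArea); r=cv2.minAreaRect(ct); p=cv2.boxPoints(r)+[x0,y0]
    P=np.array([onz(c,u,v,z) for u,v in p]); print(nm,p.round(1).tolist(),P[:,:2].round(1).tolist(),'centre',P.mean(0).round(1),np.linalg.norm(np.diff(P,axis=0),axis=1).round(1))
e=cv2.Canny(g[180:260,340:420],30,90); np.set_printoptions(linewidth=200)
ci=cv2.HoughCircles(g[170:270,335:425],cv2.HOUGH_GRADIENT,1.0,20,param1=80,param2=12,minRadius=20,maxRadius=32)
print(ci)
for q in ci[0][:2]: print('pan',onz(c,q[0]+335,q[1]+170,70).round(1), onz(c,q[0]+q[2]+335,q[1]+170,70).round(1))
print('beaker',onz(c,258,140,37).round(1))
E
```

```text
blue 152 [262, 197, 27, 27] [270.5 214.1] [517.9 -61.5 120. ]
blue 191 [244, 224, 15, 16] [251.  231.5] [469.2  -7.3 120. ]
green 122 [211, 199, 28, 25] [226.4 215.7] [515.   52.8 120. ]
green 189 [272, 198, 16, 15] [279.6 205. ] [529.4 -71.8 120. ]
yellow 195 [215, 197, 16, 16] [222.4 204.3] [529.8  57.5 120. ]
yellow 195 [236, 220, 28, 28] [247.5 235.7] [464.7  -3.9 120. ]
red 335 [240, 192, 21, 21] [249.9 202.2] [543.2  -5.7  62. ]
tray [[74.9, 174.8], [129.7, 166.6], [147.7, 286.5], [92.9, 294.8]] [[616.3, 441.3], [638.7, 302.4], [338.9, 243.4], [318.5, 376.4]] centre [478.1 340.9  15. ] [140.7 305.6 134.5]
rack [[202.0, 181.0], [297.0, 181.0], [297.0, 254.0], [202.0, 254.0]] [[601.5, 115.8], [603.2, -126.2], [419.1, -123.6], [418.4, 111.7]] centre [510.5  -5.6  20. ] [242.1 184.2 235.3]
[[[47.5 48.5 24.6]]]
pan [ 503.9 -324.6   70. ] [ 504.1 -384.8   70. ]
beaker [705.6 -25.8  37. ]
```

Request:
arm_command(targets=[[-34,-34,0,-5.22,0.85],[-68,-68,0,-10.44,0.85],[-102,-102,0,-15.66,0.85],[-136,-136,0,-20.88,0.85],[-169.6,-169.8,0,-26.1,0.85]])

```text
t: 0.7
eef_pos: [352.8, 332.3, 214.6]
tcp_rot: [3.141, 0.0, -3.138]
ft_force: [1.3, 0.8, 0.5]
opening: 0.848
grip_force: 0.0
```

Request:
arm_command(targets=[[-15,-45,0,0,0.85],[-30,-90,0,0,0.85],[-45,-135,0,0,0.85],[-60,-180,0,0,0.85],[-75,-225,0,0,0.85]])

```text
t: 1.2
eef_pos: [427.8, 107.2, 214.8]
tcp_rot: [3.141, 0.001, 3.141]
ft_force: [0.5, 0.4, 0.2]
opening: 0.848
grip_force: 0.0
```

Request:
arm_command(targets=[[-15,-42,0,0,0.85],[-30,-80,0,0,0.85],[-41.6,-110,0,0,0.85],[-41.6,-116.5,0,0,0.85],[-41.6,-116.5,0,0,0.85]])

```text
t: 1.7
eef_pos: [468.9, -8.0, 214.4]
tcp_rot: [3.141, -0.001, 3.139]
ft_force: [-0.7, -0.1, -0.2]
opening: 0.847
grip_force: 0.0
```

```bash
python3 - <<'E'
from h import *
c=cam("wrist"); save(c,'w1')
for n,h in(("blue",(100,125)),("green",(50,85)),("yellow",(22,34))):
    for a,b,ce in blobs(c,h,(0,0,512,384),amin=150): print(n,a,b,ce,onz(c,*ce,120).round(1))
E
```

```text
blue 1118 [242, 177, 37, 39] [259.7 195.7] [467.4  -6.9 120. ]
blue 554 [186, 192, 53, 44] [218.3 206.6] [478.1 -45.7 120. ]
green 322 [0, 113, 17, 21] [  7.6 123.4] [ 399.9 -230.2  120. ]
green 504 [190, 239, 23, 33] [201.8 256.1] [530.  -64.3 120. ]
yellow 564 [233, 145, 55, 38] [261.3 158.5] [432.6  -5.4 120. ]
yellow 565 [306, 234, 22, 39] [316.3 253. ] [526.8  49.  120. ]
yellow 471 [165, 320, 66, 8] [197.  323.9] [612.  -74.5 120. ]
yellow 657 [266, 320, 86, 8] [309.3 323.6] [611.8  46.5 120. ]
```

View pics/w1.png

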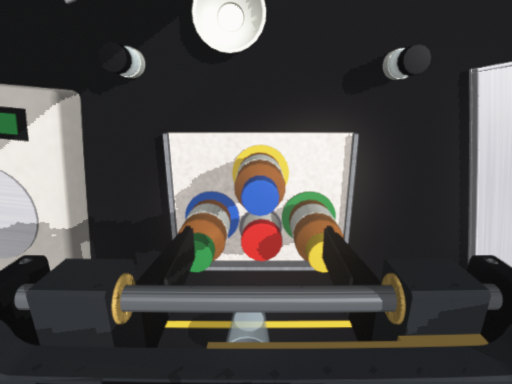

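The wrist view shows the blue cap at (259,196) within 2 mm of the estimate, and the mats are visible round the bottles. Next I descend and grasp.

Request:
arm_command(targets=[[0.5,1,45,0,0.85],[0.5,1,90,0,0.85],[0.5,1,125,0,0.85],[0.5,1,150,0,0.85],[0.5,1,163,0,0.85]])

```text
t: 2.25
eef_pos: [467.4, -4.8, 49.8]
tcp_rot: [3.141, -0.003, -3.14]
ft_force: [-1.3, -0.2, 0.6]
opening: 0.85
grip_force: 0.0
```

Request:
arm_command(targets=[[0,0,0,0,0.85],[0,0,0,0,0.2],[0,0,0,0,0.2],[0,0,0,0,0.2],[0,0,0,0,0.2]])

```text
t: 2.75
eef_pos: [468.9, -6.4, 52.3]
tcp_rot: [-3.141, 0.001, 3.141]
ft_force: [-0.2, -2.9, 1.7]
opening: 0.57
grip_force: 1.6
```

Request:
arm_command(targets=[[0,0,0,0,0.2],[0,0,0,0,0.2],[0,0,-3,0,0.2],[0,0,-10,0,0.2],[0,0,-20,0,0.2]])

```text
t: 3.25
eef_pos: [468.4, -6.4, 72.0]
tcp_rot: [3.141, -0.001, 3.141]
ft_force: [0.1, 0.4, -2.2]
opening: 0.562
grip_force: 30.0
```

Request:
arm_command(targets=[[0,0,-30,0,0.2],[0,0,-65,0,0.2],[5,15,-90,0,0.2],[14,50,-90,0,0.2],[23,90,-90,0,0.2]])

```text
t: 3.75
eef_pos: [445.7, 84.0, 163.2]
tcp_rot: [3.141, 0.003, 3.139]
ft_force: [0.6, 1.2, -1.2]
opening: 0.564
grip_force: 30.0
```

Request:
arm_command(targets=[[10,45,0,0,0.2],[20,90,0,0,0.2],[30,135,0,0,0.2],[40,180,0,0,0.2],[46,220,0,0,0.2]])

```text
t: 4.25
eef_pos: [398.6, 305.6, 162.6]
tcp_rot: [3.141, 0.0, -3.141]
ft_force: [0.9, -0.2, -1.2]
opening: 0.56
grip_force: 30.0
```

Request:
arm_command(targets=[[3.5,21,15,0,0.2],[3.5,21,55,0,0.2],[3.5,21,90,0,0.2],[3.5,21,108,0,0.2],[3.5,21,114,0,0.2]])

```text
t: 4.75
eef_pos: [395.6, 324.2, 46.5]
tcp_rot: [-3.14, -0.002, 3.141]
ft_force: [0.2, -0.6, -1.2]
opening: 0.564
grip_force: 30.0
```

Request:
arm_command(targets=[[0,0,3,0,0.2],[0,0,5.5,0,0.2],[0,0,6.5,0,0.2],[0,0,6.5,0,0.2],[0,0,6.5,0,0.2]])

```text
t: 5.25
eef_pos: [396.4, 324.7, 41.7]
tcp_rot: [3.141, 0.001, 3.141]
ft_force: [-0.3, -0.7, -2.1]
opening: 0.562
grip_force: 30.0
```

Request:
arm_command(targets=[[0,0,1,0,0.2],[0,0,1,0,0.85],[0,0,1,0,0.85],[0,0,1,0,0.85],[0,0,1,0,0.85]])

```text
t: 5.75
eef_pos: [396.3, 324.6, 40.1]
tcp_rot: [3.142, 0.0, 3.141]
ft_force: [0.1, -0.4, -0.5]
opening: 0.832
grip_force: 0.0
```

Request:
arm_command(targets=[[0,0,-15,0,0.85],[0,0,-55,0,0.85],[0,0,-95,0,0.85],[0,0,-125,0,0.85],[-15,-30,-130,8,0.85]])

```text
t: 6.25
eef_pos: [411.6, 296.6, 173.5]
tcp_rot: [3.138, 0.004, 3.004]
ft_force: [1.6, 0.1, -0.1]
opening: 0.851
grip_force: 0.0
```

```bash
python3 - <<'E'
from h import *
c=cam("top"); save(c,'t1')
for n,h,z in(("blue",(100,125),120),("green",(50,85),120),("yellow",(22,34),120),("yellowmat",(22,34),15)):
    for a,b,ce in blobs(c,h,(70,160,300,300)): print(n,a,b,ce,onz(c,b[0]+(b[2]-1)/2,b[1]+(b[3]-1)/2,z).round(1))
E
```

```text
blue 152 [262, 197, 27, 27] [270.5 214.1] [517.9 -61.5 120. ]
green 117 [211, 198, 28, 26] [226.2 215.1] [516.1  52.8 120. ]
green 173 [273, 198, 15, 15] [279.7 204.8] [529.4 -72.9 120. ]
yellow 193 [215, 197, 16, 16] [222.6 204.3] [529.8  57.5 120. ]
yellow 630 [236, 220, 29, 28] [249.9 233.5] [464.7  -5.  120. ]
yellowmat 193 [215, 197, 16, 16] [222.6 204.3] [542.3  63.2  15. ]
yellowmat 630 [236, 220, 29, 28] [249.9 233.5] [469.5  -6.7  15. ]
```

View pics/t1.png

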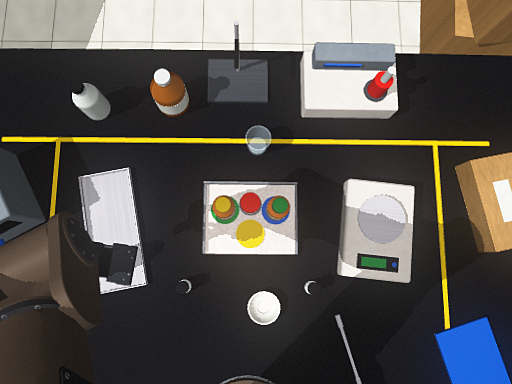

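Request:
arm_command(targets=[[-24,-35,0,8.2,0.85],[-48,-70,0,16.4,0.85],[-72,-105,0,24.6,0.85],[-96,-140,0,32.8,0.85],[-120.3,-175,0,41,0.85]])

```text
t: 6.8
eef_pos: [506.4, 102.9, 169.9]
tcp_rot: [-3.141, -0.0, 2.28]
ft_force: [0.1, 0.4, 0.3]
opening: 0.846
grip_force: 0.0
```

Request:
arm_command(targets=[[-20,-5,0,8.2,0.85],[-36,-9,0,16.4,0.85],[-48,-12,0,24.6,0.85],[-51.4,-13.3,0,32.8,0.85],[-51.4,-13.3,0,41,0.85]])

```text
t: 7.3
eef_pos: [529.7, 56.3, 169.7]
tcp_rot: [-3.141, -0.0, 1.564]
ft_force: [-0.2, 0.7, -1.2]
opening: 0.853
grip_force: 0.0
```

Request:
arm_command(targets=[[0,0,0,0,0.85],[0,0,0,0,0.85]])

```text
t: 7.5
eef_pos: [529.5, 57.0, 169.9]
tcp_rot: [-3.141, -0.0, 1.575]
ft_force: [-0.1, -1.0, 0.5]
opening: 0.85
grip_force: 0.0
```

```bash
python3 - <<'E'
from h import *
c=cam("wrist"); save(c,'w2'); print(env.state()['eef_pos'])
for n,h in(("green",(50,85)),("yellow",(22,34)),("blue",(100,125)),):
    for a,b,ce in blobs(c,h,(0,0,512,384),amin=150): print(n,a,b,ce,onz(c,*ce,120).round(1))
E
```

```text
[529.49475993  57.09083671 169.96073731]
green 521 [229, 149, 61, 34] [257.4 160.9] [528.6  98.9 120. ]
green 324 [241, 329, 36, 12] [258.8 335.6] [530.4 -61.8 120. ]
yellow 2728 [404, 0, 45, 227] [426.1 108.7] [649.3 137.6 120. ]
yellow 1651 [239, 185, 44, 47] [260.5 208.1] [531.1  61.6 120. ]
yellow 2343 [179, 203, 60, 56] [210.5 229.7] [491.2  43.  120. ]
blue 256 [231, 256, 21, 30] [238.8 269. ] [513.4   7.4 120. ]
```

View pics/w2.png

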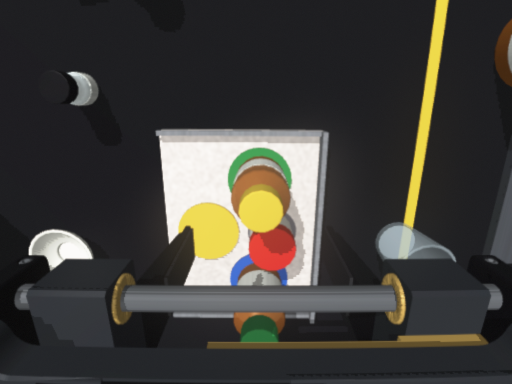

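The yellow cap at (260,208) is centred between the fingers, which close along X. Descend and grasp.

Request:
arm_command(targets=[[1.5,1,45,0,0.85],[1.5,1,80,0,0.85],[1.5,1,106,0,0.85],[1.5,1,119,0,0.85],[1.5,1,119,0,0.85]])

```text
t: 8.05
eef_pos: [530.0, 58.6, 49.9]
tcp_rot: [-3.139, -0.0, 1.572]
ft_force: [-0.0, 0.0, 0.7]
opening: 0.85
grip_force: 0.0
```

Request:
arm_command(targets=[[0,0,0,0,0.2],[0,0,0,0,0.2],[0,0,0,0,0.2],[0,0,0,0,0.2],[0,0,0,0,0.2]])

```text
t: 8.55
eef_pos: [531.1, 58.5, 51.9]
tcp_rot: [3.14, -0.0, 1.571]
ft_force: [-0.5, 1.8, 6.0]
opening: 0.559
grip_force: 30.0
```

Request:
arm_command(targets=[[0,0,-5,0,0.2],[0,0,-20,0,0.2],[0,0,-50,0,0.2],[0,0,-90,0,0.2],[0,0,-115,0,0.2]])

```text
t: 9.05
eef_pos: [530.8, 58.5, 168.6]
tcp_rot: [3.14, -0.0, 1.571]
ft_force: [1.1, 0.2, -1.9]
opening: 0.559
grip_force: 30.0
```

Request:
arm_command(targets=[[30,-6,0,0,0.2],[75,-14,0,0,0.2],[122,-23,0,0,0.2],[170,-32,0,0,0.2],[215,-41,0,0,0.2]])

```text
t: 9.55
eef_pos: [488.8, 275.3, 166.4]
tcp_rot: [-3.141, 0.0, 1.571]
ft_force: [0.3, 0.3, -3.1]
opening: 0.559
grip_force: 30.0
```

Request:
arm_command(targets=[[40,-8,0,0,0.2],[67,-11.5,0,0,0.2],[67,-11.5,30,0,0.2],[67,-11.5,70,0,0.2],[67,-11.5,105,0,0.2]])

```text
t: 10.05
eef_pos: [477.6, 340.7, 59.9]
tcp_rot: [-3.141, 0.0, 1.571]
ft_force: [-0.0, -0.3, -2.4]
opening: 0.562
grip_force: 30.0
```

Request:
arm_command(targets=[[0,0,10,0,0.2],[0,0,17,0,0.2],[0,0,20,0,0.2],[0,0,21,0,0.2],[0,0,21,0,0.2]])

```text
t: 10.55
eef_pos: [478.7, 340.8, 41.2]
tcp_rot: [3.14, -0.001, 1.57]
ft_force: [-0.0, -0.5, -1.5]
opening: 0.559
grip_force: 30.0
```

Request:
arm_command(targets=[[0,0,0.5,0,0.2],[0,0,0.5,0,0.75],[0,0,0.5,0,0.75],[0,0,0.5,0,0.75],[0,0,0.5,0,0.75]])

```text
t: 11.05
eef_pos: [478.3, 340.5, 39.7]
tcp_rot: [3.141, -0.0, 1.571]
ft_force: [-0.8, -0.2, -0.0]
opening: 0.744
grip_force: 0.0
```

Request:
arm_command(targets=[[0,0,-15,0,0.75],[0,0,-55,0,0.75],[0,0,-95,0,0.75],[0,0,-130,0,0.85],[-45,6,-130,0,0.85]])

```text
t: 11.55
eef_pos: [485.6, 298.8, 174.1]
tcp_rot: [3.134, -0.004, 1.574]
ft_force: [0.5, -1.1, -0.9]
opening: 0.837
grip_force: 0.0
```

Request:
arm_command(targets=[[-48,6,0,0,0.85],[-96,12,0,0,0.85],[-144,18,0,0,0.85],[-192,24,0,0,0.85],[-240,30,0,0,0.85]])

```text
t: 12.05
eef_pos: [514.1, 53.6, 169.8]
tcp_rot: [3.141, -0.0, 1.571]
ft_force: [1.1, 0.4, -0.4]
opening: 0.85
grip_force: 0.0
```

Request:
arm_command(targets=[[-48,6,0,0,0.85],[-96,12,0,0,0.85],[-128.5,15.5,0,0,0.85],[-128.5,15.5,0,0,0.85]])

```text
t: 12.45
eef_pos: [529.9, -76.5, 169.5]
tcp_rot: [3.141, 0.0, 1.567]
ft_force: [0.5, 0.6, -0.7]
opening: 0.849
grip_force: 0.0
```

```bash
python3 - <<'E'
from h import *
c=cam("wrist"); print(env.state()['eef_pos'])
for a,b,ce in blobs(c,(50,85),(0,0,512,384),amin=150): print(a,b,ce,onz(c,*ce,120).round(1))
c=cam("top")
for n,h,z in(("yb",(22,34),109),("bb",(100,125),109),("gmat",(50,85),15)):
  for a,b,ce in blobs(c,h,(70,160,300,300)): print(n,a,b,ce,onz(c,b[0]+(b[2]-1)/2,b[1]+(b[3]-1)/2,z).round(1))
E
```

```text
[529.56944193 -74.6627831  169.4697579 ]
4202 [223, 10, 71, 77] [258.1  48.2] [530.3  42.3 120. ]
1472 [238, 186, 43, 43] [259. 207.] [530.5 -71.  120. ]
yb 214 [91, 220, 17, 15] [ 98.9 227.1] [478.1 337.  109. ]
yb 128 [236, 220, 11, 24] [240.4 230.9] [469.6  15.2 109. ]
bb 213 [96, 256, 17, 16] [103.7 263.4] [396.7 320.9 109. ]
gmat 591 [211, 196, 28, 28] [224.7 209.5] [529.6  57.9  15. ]
```

Request:
arm_command(targets=[[0,1,45,0,0.85],[0,1,80,0,0.85],[0,1,106,0,0.85],[0,1,118.5,0,0.85],[0,1,118.5,0,0.85]])

```text
t: 13.05
eef_pos: [530.1, -71.9, 50.1]
tcp_rot: [-3.139, -0.001, 1.572]
ft_force: [-1.1, 0.2, 0.0]
opening: 0.85
grip_force: 0.0
```

Request:
arm_command(targets=[[0,0,0,0,0.2],[0,0,0,0,0.2],[0,0,0,0,0.2],[0,0,0,0,0.2],[0,0,0,0,0.2]])

```text
t: 13.55
eef_pos: [530.8, -73.1, 51.9]
tcp_rot: [3.14, 0.0, 1.571]
ft_force: [-1.3, 0.0, 7.7]
opening: 0.562
grip_force: 30.0
```

Request:
arm_command(targets=[[0,0,-5,0,0.2],[0,0,-20,0,0.2],[0,0,-50,0,0.2],[0,0,-90,0,0.2],[0,0,-120,0,0.2]])

```text
t: 14.05
eef_pos: [530.5, -73.0, 173.2]
tcp_rot: [3.141, 0.0, 1.57]
ft_force: [0.5, 0.6, -2.6]
opening: 0.558
grip_force: 30.0
```

Request:
arm_command(targets=[[30,2,0,0,0.2],[75,5,0,0,0.2],[122,9,0,0,0.2],[170,13,0,0,0.2],[218,17,0,0,0.2]])

```text
t: 14.55
eef_pos: [547.3, 146.8, 171.4]
tcp_rot: [-3.141, -0.0, 1.57]
ft_force: [0.4, -0.9, -1.8]
opening: 0.561
grip_force: 30.0
```

Request:
arm_command(targets=[[48,4,0,0,0.2],[96,8,0,0,0.2],[144,12,0,0,0.2],[185,15,0,0,0.2],[212.5,16,0,0,0.2]])

```text
t: 15.05
eef_pos: [563.2, 360.2, 170.9]
tcp_rot: [-3.141, -0.0, 1.572]
ft_force: [-0.0, -0.3, -2.4]
opening: 0.558
grip_force: 30.0
```

Request:
arm_command(targets=[[0,0,0,0,0.2],[0,0,35,0,0.2],[0,0,75,0,0.2],[0,0,105,0,0.2],[0,0,122,0,0.2]])

```text
t: 15.55
eef_pos: [562.6, 355.9, 46.5]
tcp_rot: [-3.138, 0.002, 1.57]
ft_force: [-0.3, -0.7, -1.7]
opening: 0.559
grip_force: 30.0
```

Request:
arm_command(targets=[[0,0,5,0,0.2],[0,0,8,0,0.2],[0,0,9.5,0,0.2],[0,0,9.5,0,0.2]])

```text
t: 15.95
eef_pos: [564.2, 357.5, 41.0]
tcp_rot: [3.14, -0.001, 1.57]
ft_force: [-0.0, -0.2, -2.4]
opening: 0.56
grip_force: 30.0
```

Request:
arm_command(targets=[[0,0,0,0,0.75],[0,0,0,0,0.75],[0,0,0,0,0.75],[0,0,0,0,0.75],[0,0,-10,0,0.75]])

```text
t: 16.45
eef_pos: [563.2, 357.3, 49.0]
tcp_rot: [-3.14, 0.001, 1.571]
ft_force: [-0.1, 0.7, -0.2]
opening: 0.745
grip_force: 0.0
```

Request:
arm_command(targets=[[0,0,-35,0,0.75],[0,0,-75,0,0.75],[0,0,-110,0,0.8],[0,0,-120,0,0.8],[-40,-2,-120,0,0.8]])

```text
t: 16.95
eef_pos: [562.2, 320.2, 171.9]
tcp_rot: [3.137, -0.003, 1.574]
ft_force: [-0.4, -1.1, -0.4]
opening: 0.8
grip_force: 0.0
```

Request:
arm_command(targets=[[-48,-2,0,0,0.8],[-96,-5,0,0,0.8],[-144,-8,0,0,0.8],[-192,-11,0,0,0.8],[-240,-14,0,0,0.8]])

```text
t: 17.45
eef_pos: [547.0, 75.7, 169.7]
tcp_rot: [-3.141, -0.0, 1.571]
ft_force: [0.1, -0.9, 0.7]
opening: 0.801
grip_force: 0.0
```

Request:
arm_command(targets=[[-40,-2,0,-8,0.8],[-75,-4,0,-16,0.8],[-84,-4,0,-24,0.8],[-84,-4,0,-32,0.8],[-84,-4,0,-40,0.8]])

```text
t: 17.95
eef_pos: [543.4, -7.1, 169.6]
tcp_rot: [-3.141, -0.0, 2.273]
ft_force: [0.3, -0.4, -0.1]
opening: 0.799
grip_force: 0.0
```

Request:
arm_command(targets=[[0,0,0,-8.5,0.8],[0,0,0,-17,0.8],[0,0,0,-25.5,0.8],[0,0,0,-34,0.8],[0,0,0,-42,0.8]])

```text
t: 18.45
eef_pos: [543.4, -6.5, 169.5]
tcp_rot: [3.141, -0.0, 3.008]
ft_force: [0.4, -0.0, 0.3]
opening: 0.797
grip_force: 0.0
```

Request:
arm_command(targets=[[0,0,0,-8,0.8],[0,0,0,-8,0.8],[0,0,0,-8,0.8]])

```text
t: 18.75
eef_pos: [543.5, -6.5, 169.6]
tcp_rot: [3.141, -0.0, 3.137]
ft_force: [0.1, 0.1, -0.6]
opening: 0.799
grip_force: 0.0
```

```bash
python3 - <<'E'
from h import *
c=cam("wrist"); save(c,'w3'); print(env.state()['eef_pos'],env.state()['tcp_rot'])
for n,h,z in(("lid",(172,6),62),("gmat",(50,85),15),("ymat",(22,34),15),("bmat",(100,125),15)):
  for a,b,ce in blobs(c,h,(0,0,512,384),amin=200): print(n,a,b,ce,onz(c,*ce,z).round(1))
c=cam("top"); save(c,'t2')
for n,h,z in(("lid",(172,6),62),("gb",(50,85),109),("yb",(22,34),109),("bb",(100,125),109),("gmat",(50,85),15),("bmat",(100,125),15)):
  for a,b,ce in blobs(c,h,(70,160,300,300)): print(n,a,b,ce,onz(c,b[0]+(b[2]-1)/2,b[1]+(b[3]-1)/2,z).round(1))
E
```

```text
[543.51581821  -6.47788789 169.59408293] [ 3.14144345e+00 -1.36930620e-04  3.13744211e+00]
lid 1960 [236, 166, 49, 51] [260.1 191.1] [541.5  -4.9  62. ]
gmat 2870 [286, 139, 62, 60] [316.5 168.9] [530.  58.  15.]
ymat 3664 [225, 78, 68, 70] [258.7 112.2] [469.   -5.9  15. ]
bmat 3106 [170, 138, 64, 62] [201.1 168.3] [528.7 -69.9  15. ]
gb 174 [86, 183, 15, 15] [ 92.6 189.9] [562.8 356.1 109. ]
yb 212 [91, 220, 17, 15] [ 98.8 227.1] [478.1 337.  109. ]
bb 213 [96, 256, 17, 16] [103.7 263.4] [396.7 320.9 109. ]
gmat 174 [86, 183, 15, 15] [ 92.6 189.9] [577.4 392.4  15. ]
bmat 213 [96, 256, 17, 16] [103.7 263.4] [393.9 353.5  15. ]
```

View pics/w3.png

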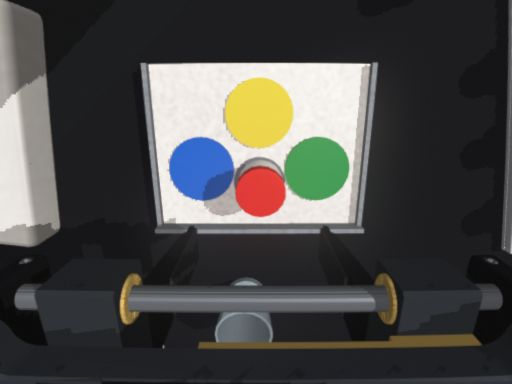

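View pics/t2.png

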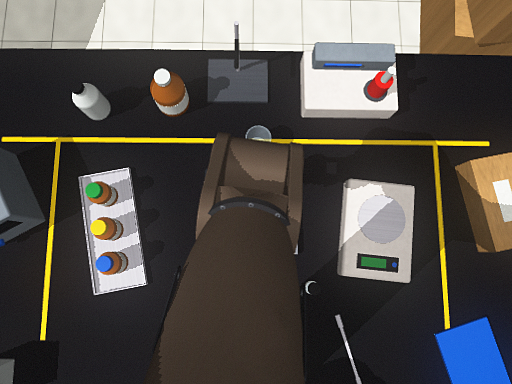

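Wrist: lid at (260,191) and all three mats clear, at (259,112), (201,168) and (316,169). Top: the three bottles stand in the tray at (95,190), (99,228) and (105,263). Jar next.

Request:
arm_command(targets=[[0,0.5,45,0,0.8],[0,0.5,90,0,0.8],[0,0.5,125,0,0.8],[0,0.5,142,0,0.8],[0,0.5,147,0,0.8]])

```text
t: 19.35
eef_pos: [542.8, -5.9, 20.7]
tcp_rot: [3.141, -0.003, 3.139]
ft_force: [0.3, 0.2, 0.8]
opening: 0.798
grip_force: 0.0
```

Request:
arm_command(targets=[[0,0,0.5,0,0.8],[0,0,0.5,0,0.15],[0,0,0.5,0,0.15],[0,0,0.5,0,0.15],[0,0,0.5,0,0.15]])

```text
t: 19.85
eef_pos: [543.9, -6.0, 22.8]
tcp_rot: [-3.142, 0.001, 3.141]
ft_force: [0.4, 1.6, 6.8]
opening: 0.52
grip_force: 29.7
```

Request:
arm_command(targets=[[0,0,0,0,0.15],[0,0,-5,0,0.15],[0,0,-25,0,0.15],[0,0,-65,0,0.15],[0,0,-100,0,0.15]])

```text
t: 20.35
eef_pos: [543.3, -6.0, 123.5]
tcp_rot: [3.141, -0.001, 3.141]
ft_force: [-0.1, 0.1, -1.1]
opening: 0.521
grip_force: 30.0
```

Request:
arm_command(targets=[[4,-30,-10,0,0.15],[9,-75,-10,0,0.15],[15,-120,-10,0,0.15],[20,-165,-10,0,0.15],[25,-205,-10,0,0.15]])

```text
t: 20.85
eef_pos: [518.0, -213.0, 132.4]
tcp_rot: [-3.142, 0.0, 3.141]
ft_force: [1.2, 0.2, -1.3]
opening: 0.522
grip_force: 30.0
```

Request:
arm_command(targets=[[6,-45,0,0,0.15],[11,-85,0,0,0.15],[14,-110,0,0,0.15],[14,-114,0,0,0.15],[14,-114,0,0,0.15]])

```text
t: 21.35
eef_pos: [504.1, -325.2, 131.9]
tcp_rot: [3.141, -0.0, 3.14]
ft_force: [-0.3, 1.0, -1.0]
opening: 0.525
grip_force: 30.0
```

```bash
python3 - <<'E'
from h import *
c=cam("wrist"); save(c,'w4'); print(env.state()['eef_pos'],env.state()['tcp_rot'])
np.save('w4.npy',c,allow_pickle=True)
E
```

```text
[ 504.34472092 -324.28601557  131.98048669] [ 3.14087239e+00 -4.84444676e-04  3.14108605e+00]
```

View pics/w4.png

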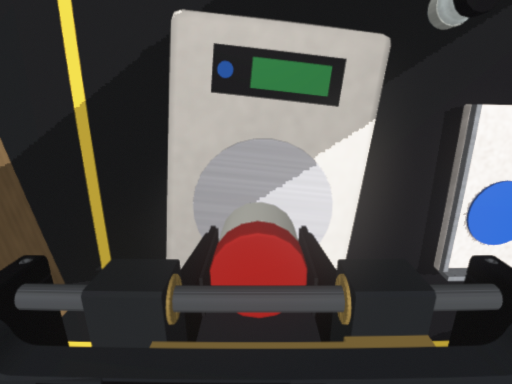

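The pan spans columns 193–332 around row 205 with its front edge at (262,139). The jar is upright in the grip.

```bash
python3 - <<'E'
from h import *
c=np.load('w4.npy',allow_pickle=True).item()
for p in((193,205),(332,202),(262,139),(213,155),(313,155)): print(onz(c,*p,70).round(1))
E
```

```text
[ 500.5 -379.1   70. ]
[ 498.1 -264.9   70. ]
[ 446.9 -322.4   70. ]
[ 459.2 -360.7   70. ]
[ 459.3 -282.5   70. ]
```

Request:
arm_command(targets=[[0,1.5,20,0,0.15],[0,1.5,38,0,0.15],[0,1.5,46,0,0.15],[0,1.5,50,0,0.15],[0,1.5,51.5,0,0.15]])

```text
t: 21.9
eef_pos: [504.8, -322.9, 80.8]
tcp_rot: [3.141, -0.0, -3.141]
ft_force: [-3.0, 5.5, 11.6]
opening: 0.522
grip_force: 30.0
```

Request:
arm_command(targets=[[0,0,0.5,0,0.15],[0,0,0.5,0,0.15]])

```text
t: 22.1
eef_pos: [504.9, -323.5, 80.8]
tcp_rot: [-3.141, 0.001, 3.141]
ft_force: [0.8, 2.0, 2.2]
opening: 0.524
grip_force: 30.0
```

Request:
arm_command(targets=[[0,0,0,0,0.6],[0,0,0,0,0.75],[0,0,0,0,0.75],[0,0,0,0,0.75],[0,0,0,0,0.75]])

```text
t: 22.6
eef_pos: [504.5, -323.6, 80.1]
tcp_rot: [3.142, 0.0, 3.141]
ft_force: [0.1, 1.0, 0.1]
opening: 0.746
grip_force: 0.0
```

Request:
arm_command(targets=[[0,0,-10,0,0.75],[0,0,-35,0,0.75],[0,0,-70,0,0.75],[0,0,-95,0,0.75],[0,0,-95,0,0.75]])

```text
t: 23.1
eef_pos: [505.6, -324.3, 179.3]
tcp_rot: [-3.138, 0.005, 3.141]
ft_force: [-0.2, -0.4, -0.8]
opening: 0.753
grip_force: 0.0
```

Request:
arm_command(targets=[[0,40,0,0,0.75],[0,90,0,0,0.75],[0,140,0,0,0.75],[0,190,0,0,0.75],[0,240,0,0,0.75]])

```text
t: 23.6
eef_pos: [504.0, -81.7, 175.0]
tcp_rot: [3.141, -0.0, 3.141]
ft_force: [0.6, 0.6, 0.1]
opening: 0.751
grip_force: 0.0
```

```bash
python3 - <<'E'
from h import *
c=cam("top"); save(c,'t3'); print(env.state()['eef_pos'])
for n,h,z in(("lid",(172,6),120),("gb",(50,85),109),("yb",(22,34),109),("bb",(100,125),109)):
  for a,b,ce in blobs(c,h,(70,160,430,300)): print(n,a,b,ce,onz(c,b[0]+(b[2]-1)/2,b[1]+(b[3]-1)/2,z).round(1))
E
```

```text
[503.17818035 -75.78613928 174.99730059]
lid 389 [378, 206, 23, 22] [389.  216.8] [ 504.2 -322.1  120. ]
gb 176 [86, 183, 15, 15] [ 92.7 189.9] [562.8 356.1 109. ]
gb 591 [211, 196, 28, 28] [224.7 209.5] [519.6  53.3 109. ]
gb 225 [361, 257, 25, 11] [373.2 262. ] [ 401.7 -284.3  109. ]
yb 214 [91, 220, 17, 15] [ 98.9 227.1] [478.1 337.  109. ]
yb 303 [236, 221, 19, 27] [244.1 234.3] [464.    6.1 109. ]
bb 212 [96, 256, 17, 16] [103.7 263.4] [396.7 320.9 109. ]
```

View pics/t3.png

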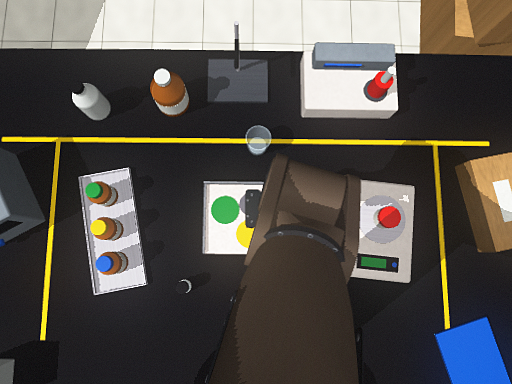

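The jar sits on the pan at (389,217), about 1 mm off centre, and the bottles are still in the tray. Now I fetch the green bottle.

Request:
arm_command(targets=[[-6,45,0,0,0.75],[-12,93,0,0,0.75],[-18,142,0,0,0.75],[-24,191,0,0,0.75],[-30,240,0,0,0.75]])

```text
t: 24.15
eef_pos: [534.4, 158.5, 175.0]
tcp_rot: [3.142, -0.0, 3.141]
ft_force: [1.7, -0.6, -0.4]
opening: 0.749
grip_force: 0.0
```

Request:
arm_command(targets=[[-6,48,0,8.5,0.75],[-12,96,0,17,0.75],[-20,140,0,25.5,0.75],[-26,180,0,34,0.75],[-29,200,0,42.5,0.75]])

```text
t: 24.65
eef_pos: [563.3, 359.5, 174.5]
tcp_rot: [-3.141, -0.0, 2.401]
ft_force: [-0.0, -1.6, -0.3]
opening: 0.752
grip_force: 0.0
```

Request:
arm_command(targets=[[0,0,0,8.5,0.75],[0,0,0,17,0.75],[0,0,0,25.5,0.75],[0,0,0,34,0.75],[0,0,0,42.5,0.75]])

```text
t: 25.15
eef_pos: [563.5, 356.4, 174.7]
tcp_rot: [-3.141, 0.0, 1.657]
ft_force: [0.9, -0.0, -0.5]
opening: 0.749
grip_force: 0.0
```

Request:
arm_command(targets=[[0,0,0,5,0.75],[0,0,0,5,0.75],[0,0,0,5,0.75],[0,0,0,5,0.75]])

```text
t: 25.55
eef_pos: [563.6, 356.4, 175.0]
tcp_rot: [-3.141, 0.0, 1.578]
ft_force: [-0.0, 0.4, 0.2]
opening: 0.753
grip_force: 0.0
```

Request:
arm_command(targets=[[0,0,45,0,0.75],[0,0,88,0,0.75],[0,0,120,0,0.75],[0,0,133,0,0.75],[0,0,135,0,0.75]])

```text
t: 26.05
eef_pos: [563.3, 356.3, 38.9]
tcp_rot: [-3.14, 0.001, 1.577]
ft_force: [0.1, 1.0, 0.6]
opening: 0.753
grip_force: 0.0
```

Request:
arm_command(targets=[[0,0,0,0,0.2],[0,0,0,0,0.2],[0,0,0,0,0.2],[0,0,0,0,0.2],[0,0,0,0,0.2]])

```text
t: 26.55
eef_pos: [564.3, 356.8, 41.8]
tcp_rot: [3.139, -0.001, 1.576]
ft_force: [-0.5, 0.1, 8.0]
opening: 0.557
grip_force: 30.0
```

Request:
arm_command(targets=[[0,0,-5,0,0.2],[0,0,-20,0,0.2],[0,0,-55,0,0.2],[0,0,-95,0,0.2],[0,0,-125,0,0.2]])

```text
t: 27.05
eef_pos: [563.9, 356.6, 168.6]
tcp_rot: [3.14, -0.001, 1.576]
ft_force: [0.5, -0.7, -3.3]
opening: 0.559
grip_force: 30.0
```

Request:
arm_command(targets=[[-30,-3,0,0,0.2],[-75,-8,0,0,0.2],[-122,-13,0,0,0.2],[-170,-18,0,0,0.2],[-215,-23,0,0,0.2]])

```text
t: 27.55
eef_pos: [541.2, 139.6, 166.3]
tcp_rot: [3.141, -0.0, 1.576]
ft_force: [2.2, -0.6, -2.7]
opening: 0.555
grip_force: 30.0
```

Request:
arm_command(targets=[[-45,-5,0,0,0.2],[-75,-8,0,0,0.2],[-85,-10,5,0,0.2],[-85,-10,35,0,0.2],[-85,-10,70,0,0.2]])

```text
t: 28.05
eef_pos: [533.1, 56.4, 96.0]
tcp_rot: [3.138, -0.0, 1.575]
ft_force: [-0.0, 0.7, -1.6]
opening: 0.557
grip_force: 30.0
```

Request:
arm_command(targets=[[0,0,20,0,0.2],[0,0,34,0,0.2],[0,0,41,0,0.2],[0,0,43,0,0.2],[0,0,43.5,0,0.2]])

```text
t: 28.55
eef_pos: [531.9, 56.9, 52.7]
tcp_rot: [-3.141, -0.0, 1.576]
ft_force: [-6.1, 0.7, 10.8]
opening: 0.558
grip_force: 30.0
```

Request:
arm_command(targets=[[0,0,0.5,0,0.2],[0,0,0.5,0,0.2]])

```text
t: 28.75
eef_pos: [531.8, 57.0, 52.6]
tcp_rot: [-3.141, -0.0, 1.576]
ft_force: [-6.1, 0.4, 11.6]
opening: 0.559
grip_force: 30.0
```

Request:
arm_command(targets=[[0,0,0,0,0.6],[0,0,0,0,0.75],[0,0,0,0,0.75],[0,0,0,0,0.75],[0,0,-8,0,0.75]])

```text
t: 29.25
eef_pos: [531.8, 56.4, 58.7]
tcp_rot: [-3.14, -0.0, 1.576]
ft_force: [0.3, 0.3, -0.4]
opening: 0.744
grip_force: 0.0
```

Request:
arm_command(targets=[[0,0,-35,0,0.75],[0,0,-75,0,0.75],[0,0,-111,0,0.75],[0,0,-111,0,0.75],[0,0,-111,0,0.75]])

```text
t: 29.75
eef_pos: [532.3, 56.3, 171.0]
tcp_rot: [3.14, -0.0, 1.576]
ft_force: [0.2, -0.4, -1.0]
opening: 0.747
grip_force: 0.0
```

```bash
python3 - <<'E'
from h import *
c=cam("wrist"); save(c,'w5'); print(env.state()['eef_pos'])
for n,h,z in(("gmat",(50,85),15),("ymat",(22,34),15),("bmat",(100,125),15)):
  for a,b,ce in blobs(c,h,(0,0,512,384),amin=200): print(n,a,b,ce,onz(c,b[0]+(b[2]-1)/2,b[1]+(b[3]-1)/2,z).round(1),onz(c,b[0]+(b[2]-1)/2,b[1]+(b[3]-1)/2,120).round(1))
E
```

```text
[531.85132882  56.31318086 170.00906078]
gmat 513 [226, 148, 61, 38] [253.7 160.4] [529.9  71.8  15. ] [530.4  93.7 120. ]
gmat 1346 [237, 189, 42, 41] [257.6 208.8] [531.8  21.7  15. ] [531.7  59.7 120. ]
ymat 2710 [400, 0, 45, 227] [422.7 108.5] [706.7 131.1  15. ] [650.4 134.  120. ]
ymat 2178 [176, 202, 60, 56] [208.  227.4] [470.2  -4.5  15. ] [490.  42. 120.]
bmat 1563 [228, 253, 56, 33] [255.8 270.9] [529.6 -57.4  15. ] [530.3   6.1 120. ]
```

View pics/w5.png

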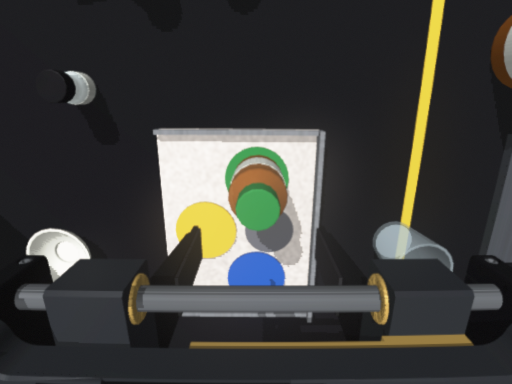

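The green bottle stands upright on the green mat, cap at (257,208). That is about 2 mm off centre. Next is the blue bottle.

Request:
arm_command(targets=[[40,-20,0,0,0.75],[83,-41,0,0,0.75],[126,-63,0,0,0.75],[169,-84,0,0,0.75],[210,-105,0,0,0.75]])

```text
t: 30.3
eef_pos: [424.6, 267.1, 168.9]
tcp_rot: [-3.139, 0.001, 1.576]
ft_force: [0.7, -0.3, 0.8]
opening: 0.747
grip_force: 0.0
```

Request:
arm_command(targets=[[40,-20,0,0,0.75],[58.5,-29,0,0,0.75],[58.5,-29,0,0,0.75],[58.5,-29,45,0,0.75],[58.5,-29,85,0,0.75]])

```text
t: 30.8
eef_pos: [397.0, 323.5, 83.7]
tcp_rot: [3.141, -0.0, 1.576]
ft_force: [1.7, 1.1, -0.1]
opening: 0.748
grip_force: 0.0
```

Request:
arm_command(targets=[[0,0,30,0,0.75],[0,0,42,0,0.75],[0,0,45,0,0.75],[0,0,45,0,0.75]])

```text
t: 31.2
eef_pos: [397.3, 323.9, 40.4]
tcp_rot: [-3.142, -0.0, 1.575]
ft_force: [0.4, 0.1, 0.1]
opening: 0.75
grip_force: 0.0
```

Request:
arm_command(targets=[[0,0,0,0,0.2],[0,0,0,0,0.2],[0,0,0,0,0.2],[0,0,0,0,0.2],[0,0,0,0,0.2]])

```text
t: 31.7
eef_pos: [397.3, 324.4, 41.1]
tcp_rot: [3.14, -0.001, 1.576]
ft_force: [0.2, -0.7, 8.1]
opening: 0.565
grip_force: 30.0
```

Request:
arm_command(targets=[[0,0,-5,0,0.2],[0,0,-20,0,0.2],[0,0,-55,0,0.2],[0,0,-95,0,0.2],[0,0,-130,0,0.2]])

```text
t: 32.2
eef_pos: [396.6, 324.1, 172.2]
tcp_rot: [3.141, -0.0, 1.576]
ft_force: [1.0, 0.9, -2.5]
opening: 0.566
grip_force: 30.0
```

Request:
arm_command(targets=[[-30,10,0,0,0.2],[-72,24,0,0,0.2],[-115,38,0,0,0.2],[-158,52,0,0,0.2],[-201,66,0,0,0.2]])

```text
t: 32.7
eef_pos: [463.9, 121.8, 170.6]
tcp_rot: [3.141, -0.0, 1.576]
ft_force: [-0.1, 1.2, -1.6]
opening: 0.566
grip_force: 30.0
```

Request:
arm_command(targets=[[-43,14,0,0,0.2],[-86,28,0,0,0.2],[-129,43,0,0,0.2],[-170,57,0,0,0.2],[-194.2,64.4,0,0,0.2]])

```text
t: 33.2
eef_pos: [529.8, -73.2, 170.4]
tcp_rot: [3.141, 0.0, 1.574]
ft_force: [1.1, 0.5, -1.7]
opening: 0.559
grip_force: 30.0
```

Request:
arm_command(targets=[[0,0,0,0,0.2],[0,0,20,0,0.2],[0,0,60,0,0.2],[0,0,95,0,0.2],[0,0,110,0,0.2]])

```text
t: 33.7
eef_pos: [527.6, -69.2, 57.8]
tcp_rot: [-3.138, -0.001, 1.576]
ft_force: [-0.1, 0.2, -1.2]
opening: 0.566
grip_force: 30.0
```

Request:
arm_command(targets=[[0,0,4,0,0.2],[0,0,7,0,0.2],[0,0,8.5,0,0.2],[0,0,8.5,0,0.2]])

```text
t: 34.1
eef_pos: [529.6, -70.3, 52.4]
tcp_rot: [3.14, 0.0, 1.576]
ft_force: [0.1, 0.1, -1.1]
opening: 0.561
grip_force: 30.0
```

Request:
arm_command(targets=[[0,0,1,0,0.2],[0,0,1,0,0.6],[0,0,1,0,0.75],[0,0,1,0,0.75],[0,0,1,0,0.75]])

```text
t: 34.6
eef_pos: [529.3, -70.4, 50.7]
tcp_rot: [3.141, -0.0, 1.576]
ft_force: [-0.7, -0.1, -0.5]
opening: 0.743
grip_force: 0.0
```

Request:
arm_command(targets=[[0,0,-10,0,0.75],[0,0,-45,0,0.75],[0,0,-90,0,0.75],[0,0,-119,0,0.75],[0,0,-119,0,0.75]])

```text
t: 35.1
eef_pos: [530.7, -70.7, 174.1]
tcp_rot: [3.135, 0.002, 1.576]
ft_force: [-0.2, -0.4, -1.3]
opening: 0.748
grip_force: 0.0
```

Request:
arm_command(targets=[[40,-5,0,0,0.75],[88,-11,0,0,0.75],[136,-16,0,0,0.75],[184,-22,0,0,0.75],[230,-28,0,0,0.75]])

```text
t: 35.6
eef_pos: [499.3, 161.3, 169.5]
tcp_rot: [-3.141, -0.0, 1.576]
ft_force: [0.8, -0.5, 0.3]
opening: 0.756
grip_force: 0.0
```

Request:
arm_command(targets=[[48,-6,0,0,0.75],[96,-12,0,0,0.75],[140,-17,0,0,0.75],[175,-20,0,0,0.75],[181,-21,0,0,0.75]])

```text
t: 36.1
eef_pos: [477.2, 343.4, 169.1]
tcp_rot: [-3.141, -0.0, 1.579]
ft_force: [0.0, -0.7, 0.4]
opening: 0.757
grip_force: 0.0
```

```bash
python3 - <<'E'
from h import *
c=cam("wrist"); print(env.state()['eef_pos'])
for a,b,ce in blobs(c,(22,34),(0,0,512,384),amin=200): print(a,b,ce,onz(c,b[0]+(b[2]-1)/2,b[1]+(b[3]-1)/2,109).round(1))
c=cam("top"); save(c,'t4')
for n,h,z in(("lid",(172,6),120),("gb",(50,85),120),("bb",(100,125),120)):
  for a,b,ce in blobs(c,h,(200,160,430,300)): print(n,a,b,ce,onz(c,b[0]+(b[2]-1)/2,b[1]+(b[3]-1)/2,z).round(1))
E
```

```text
[477.22171945 342.37323337 169.06729019]
9874 [3, 0, 497, 266] [313.2  61.2] [471.1 405.1 109. ]
1518 [239, 186, 43, 46] [260.  208.7] [478.5 344.  109. ]
lid 389 [378, 206, 23, 22] [389.  216.8] [ 504.2 -322.1  120. ]
gb 172 [215, 197, 15, 15] [222.1 204. ] [530.9  58.6 120. ]
gb 122 [211, 199, 28, 25] [226.3 216. ] [515.   52.8 120. ]
gb 224 [361, 257, 25, 11] [373.2 262.1] [ 402.  -280.7  120. ]
bb 142 [262, 197, 27, 27] [271.1 214.1] [517.9 -61.5 120. ]
bb 184 [272, 198, 15, 16] [278.9 205.5] [528.2 -70.6 120. ]
```

View pics/t4.png

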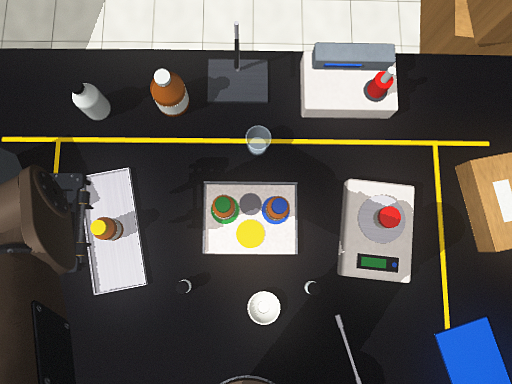

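Green at (222,204) and blue at (279,205) are on their mats, and the jar is unchanged on the pan. Now the last bottle, yellow.

Request:
arm_command(targets=[[0,0.5,45,0,0.75],[0,0.5,88,0,0.75],[0,0.5,118,0,0.75],[0,0.5,128,0,0.75],[0,0.5,129.5,0,0.75]])

```text
t: 36.7
eef_pos: [478.7, 339.2, 39.5]
tcp_rot: [-3.14, 0.001, 1.575]
ft_force: [-0.1, 0.1, 0.9]
opening: 0.749
grip_force: 0.0
```

Request:
arm_command(targets=[[0,0,0,0,0.2],[0,0,0,0,0.2],[0,0,0,0,0.2],[0,0,0,0,0.2],[0,0,0,0,0.2]])

```text
t: 37.2
eef_pos: [479.2, 340.6, 41.5]
tcp_rot: [3.14, -0.001, 1.576]
ft_force: [-0.0, -2.1, 7.9]
opening: 0.559
grip_force: 30.0
```

Request:
arm_command(targets=[[0,0,-5,0,0.2],[0,0,-20,0,0.2],[0,0,-55,0,0.2],[0,0,-95,0,0.2],[0,0,-130,0,0.2]])

```text
t: 37.7
eef_pos: [478.5, 340.4, 172.3]
tcp_rot: [3.141, -0.0, 1.576]
ft_force: [0.5, -0.4, -2.2]
opening: 0.56
grip_force: 30.0
```

Request:
arm_command(targets=[[-25,-1,0,0,0.2],[-65,-2,0,0,0.2],[-110,-3,0,0,0.2],[-155,-4,0,0,0.2],[-200,-6,0,0,0.2]])

```text
t: 38.2
eef_pos: [473.2, 138.9, 170.6]
tcp_rot: [3.141, -0.0, 1.576]
ft_force: [1.8, -0.6, -2.1]
opening: 0.557
grip_force: 30.0
```

Request:
arm_command(targets=[[-45,-1,0,0,0.2],[-88,-2,0,0,0.2],[-123,-3,0,0,0.2],[-143,-4,0,0,0.2],[-147.3,-4.5,0,0,0.2]])

```text
t: 38.7
eef_pos: [469.7, -8.7, 170.5]
tcp_rot: [3.141, 0.0, 1.573]
ft_force: [-0.1, -0.0, -1.8]
opening: 0.559
grip_force: 30.0
```

Request:
arm_command(targets=[[0,0,0,0,0.2],[0,0,0,0,0.2]])

```text
t: 38.9
eef_pos: [469.9, -6.3, 170.3]
tcp_rot: [3.141, -0.0, 1.576]
ft_force: [-0.0, -0.1, -1.9]
opening: 0.558
grip_force: 30.0
```

Request:
arm_command(targets=[[0,-0.5,25,0,0.2],[0,-0.5,65,0,0.2],[0,-0.5,98,0,0.2],[0,-0.5,110,0,0.2],[0,-0.5,115,0,0.2]])

```text
t: 39.4
eef_pos: [468.9, -5.8, 53.8]
tcp_rot: [-3.139, -0.001, 1.577]
ft_force: [0.0, 0.0, -1.9]
opening: 0.556
grip_force: 30.0
```

Request:
arm_command(targets=[[0,0,2,0,0.2],[0,0,3.5,0,0.2],[0,0,4,0,0.2],[0,0,4,0,0.2]])

```text
t: 39.8
eef_pos: [469.8, -6.6, 52.5]
tcp_rot: [3.14, -0.0, 1.576]
ft_force: [-1.4, 3.9, 6.1]
opening: 0.558
grip_force: 30.0
```

Request:
arm_command(targets=[[0,0,0.5,0,0.2],[0,0,0.5,0,0.6],[0,0,0.5,0,0.75],[0,0,0.5,0,0.75],[0,0,0.5,0,0.75]])

```text
t: 40.3
eef_pos: [469.6, -7.0, 50.9]
tcp_rot: [3.141, 0.0, 1.576]
ft_force: [0.3, -0.3, 0.4]
opening: 0.74
grip_force: 0.0
```

Request:
arm_command(targets=[[0,0,-10,0,0.75],[0,0,-45,0,0.75],[0,0,-90,0,0.75],[0,0,-130,0,0.75],[0,0,-150,0,0.75]])

```text
t: 40.8
eef_pos: [470.0, -7.1, 204.5]
tcp_rot: [3.137, 0.001, 1.576]
ft_force: [1.0, 0.3, -1.1]
opening: 0.749
grip_force: 0.0
```

Request:
arm_command(targets=[[45,0,0,0,0.75],[90,0,0,0,0.75],[135,0,0,0,0.75],[180,0,0,0,0.75],[210,0,0,0,0.75]])

```text
t: 41.3
eef_pos: [467.9, 205.5, 201.4]
tcp_rot: [3.141, -0.0, 1.577]
ft_force: [-0.3, -0.5, -0.8]
opening: 0.75
grip_force: 0.0
```

Request:
arm_command(targets=[[20,0,0,0,0.75],[20,0,0,0,0.75],[20,0,0,0,0.75]])

```text
t: 41.6
eef_pos: [468.0, 222.8, 201.0]
tcp_rot: [-3.142, 0.0, 1.577]
ft_force: [-0.5, -0.6, 0.0]
opening: 0.757
grip_force: 0.0
```

```bash
python3 - <<'E'
from h import *
c=cam("top"); save(c,'t5')
for n,h,z in(("lid",(172,6),120),("gb",(50,85),120),("bb",(100,125),120),("yb",(22,34),120)):
  for a,b,ce in blobs(c,h,(200,160,430,300)): print(n,a,b,ce,onz(c,b[0]+(b[2]-1)/2,b[1]+(b[3]-1)/2,z).round(1))
E
```

```text
lid 382 [378, 206, 23, 22] [389.  216.9] [ 504.2 -322.1  120. ]
gb 176 [215, 197, 15, 15] [222.1 204. ] [530.9  58.6 120. ]
gb 117 [211, 199, 28, 25] [226.  215.4] [515.   52.8 120. ]
gb 219 [361, 257, 25, 11] [373.1 262. ] [ 402.  -280.7  120. ]
bb 138 [262, 197, 27, 27] [271. 214.] [517.9 -61.5 120. ]
bb 187 [272, 198, 15, 16] [278.9 205.4] [528.2 -70.6 120. ]
yb 192 [236, 220, 28, 28] [248.1 235.8] [464.7  -3.9 120. ]
yb 194 [244, 224, 15, 16] [250.9 231.6] [469.2  -7.3 120. ]
```

View pics/t5.png

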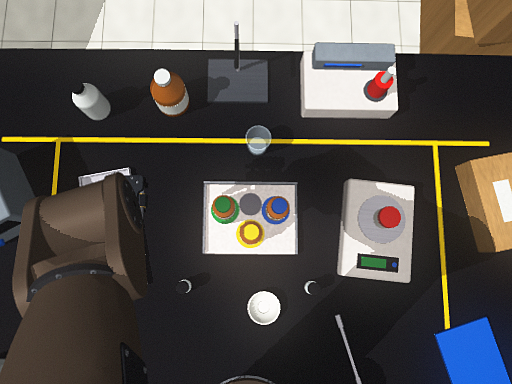

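All three bottles stand on mats of their own cap colour at (222,204), (279,205) and (251,232). The jar is on the pan and the beaker is where it was. Handing in.

```bash
python3 -c "
from cell import env
print(env.job_done())"
```

```text
the job is handed in; nothing more can be done
None
```

The job is handed in at about 42 s: the jar is on the balance pan about 1 mm off centre, each bottle is on its own mat within about 2 mm, and the beaker was not touched; the judge returned no verdict.

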